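Swing the desk lamp over the notepad and switch it on

ROBOT

A 7-joint arm with a two-finger parallel gripper is mounted at the origin on the work surface. World frame = base frame: x ahead of the robot, y to its left, z up, the work surface at z = 0. Lengths are in m, angles in rad, forces in N, time in s.
With the tool pointing down it reaches from about 0.425 to 0.875 m from the base axis. Payload 4.7 kg.
Tool frame: the origin (TCP) lies midway between the tips of the shut fingers; the grasp point (between the pads) lies 19 mm behind it; z points along the fingers, y is the direction in which the jaws open and shut (so a half turn about z gives the same grasp; the last joint's range is limited). The gripper opens to 85 mm and grips with 20 to 120 N. Pads are 22 mm wide; open, the fingers measure 114 mm over their backs; the gripper's body (76 mm by 85 mm) begins 54 mm behind the grasp point. The pads swing forward as they close: fully open they stand 13 mm farther back than shut.
Start: joints at [1.159, 0.321, -0.07, 1.45, 0.023, 1.371, -0.057], TCP at [0.268, -0.592, 0.231] pointing down, gripper open.
Joint ranges: [-2.86, 2.86], [-0.3, 2.09], [-1.38, 1.24], [0.06, 2.45], [-1.56, 4.7], [0.09, 2.05], [-2.69, 2.69]. Speed limits (rad/s): [2.57, 2.57, 3.14, 3.14, 3.14, 3.14, 3.14].

INTERFACE

Orientations are given as a unit quaternion [w, x, y, z].
In Python, from station import * gives the robot as it stands.
- The arm moves only by the tool move_arm, never from a script. Its argument "moves" is text: rows parted by semicolons, each of 7 numbers parted by spaces: the shift along the tool's x, y, z in units of 3 cm (1.0 is 3 cm), then the turn, a rotation vector about the tool's x, y, z in units of 6 degrees (1.0 is 6 degrees), then the opening, from -1 (shut) to 1 (fully open), so that 0 is half open. A call has 1 to 8 rows; each row shifts and turns the commanded pose from where the row before left it, along the tool's axes as they then stand; what a row does not reach is not made up. A row lasts 1/8 s, in which the tool goes at most 62.5 mm and 10.7 degrees, less where a joint would pass 70% of its speed; a pose out of reach is approached as far as the arm can. A call with a number of a shift or a turn outside -1 to 1 is refused whole. A call with a gripper value outside its range is refused whole. The fingers move at their own pace and stop on an object; "newtons" is the grip in N (left out, the last holds). Time passes only in rows, so rows that do not move let the fingers close. It gives the time, the measured TCP pose, the force and the opening at its end, in the units of the state.
- observe(): the state, without advancing time (a new reading comes with each control period).
- get_image(name): name is "scene" or "side" or "wrist"; returns a dict with "pixels" (384x512x3 uint8, red, green, blue), "fov_y" (degrees; the focal length in pixels is half the picture's height over the tangent of half this angle, whatever the lens; pixels are square), "cx", "cy" (the principal point, pixels), "dist_coeffs" ([k1, k2, p1, p2, k3] as OpenCV has them; the pictures are not rectified), "R" (3x3) and "t" (3): a world point X has camera coordinates R X + t; the wrist camera has in their place "hand_eye" (4x4, takes a point from camera to tool coordinates, whose origin is the TCP and whose axes are the flange's). Camera axes: x right, y down, z forward; pixel columns grow to the right and rows downward; lengths in m; the calibration is good to about 2 mm. A picture is of the moment at which its call begins: read the wrist's pose just before it. There is no depth.
- sign_off(): hands the job in, once; it reports no verdict.
The state is a dict: "time": time; "q": joint angles; "joint_velocities": joint speeds; "joint_torque": joint torques, N m; "eef_pos": TCP position; "eef_rot": TCP orientation; "force": force on the tool from outside, world axes, zero at the start; "torque": the same for the moment, N m; "finger_gap": opening from 0.0 (shut) to 1.0 (fully open).
Only numpy, scipy, OpenCV 4.12 (cv2) and the standard library are available. Lean on these libraries where they do the work, as an engineer would, in place of code of your own. Each camera call takes 0.05 s, during which the arm holds its last target.

TASK

Without gripping or lifting anything, push gently sideways on the desk lamp's yellow arm with a fingertip until the lamp's round black shade is centred over the white notepad (not the calculator). Only then press the red switch button on top of the lamp's column fully down, let it go, and leave the lamp over the notepad. Leave everything else on the desk where it is.

Things in the scene. Friction and masses are not known exactly. Their poses are not given: they have to be found in the camera images.
- lamp: Desk lamp fixed to the desk: round dark base (140 mm across, 16 mm high) with an upright steel column (22 mm thick) that carries a turning arm and, on top, a red push button. Origin: on the column's axis, at desk height. Its x axis is the zero direction of the arm: at joint value 0 the arm points along the lamp's -x axis.
- lamp_arm (a joint): Angle (rad) of the lamp's arm about the vertical column, -1.5 to 1.5; 0 when the arm points along the lamp's -x axis, growing counter-clockwise seen from above. The arm turns with friction (about 0.25 N m, i.e. 2 to 3 N at mid-arm) and stays where it is left. It is a level yellow bar 16 mm wide and 20 mm high, its centre 245 mm above the desk, free between the black hub (42 mm across) on the column and the shade, i.e. from 21 mm to about 185 mm from the column's axis.
- lamp_mid (a point): Point on the arm's centre line, 110 mm from the column's axis and 245 mm above the desk: a good place to push from either side.
- lamp_head (a point): Centre of the underside of the round black shade (110 mm across, underside 189 mm above the desk, its top at most 40 mm higher), 240 mm from the column's axis at the arm's end.
- switch (a joint): Travel (m) of the red button on top of the lamp's column: 0 released, 0.006 fully down; springs back. Fully down takes about 5 N.
- switch_top (a point): Centre of the top face of the red button (28 mm across), on the column's axis, pressed straight down. It is 282 mm above the desk when released and 276 mm when fully down, level then with its black housing (44 mm across), clear above the arm.
- notepad: Loose white notepad with blue rules and a dark spiral binding, 148 x 105 mm, 10 mm thick, lying on the desk left or right of the lamp's arm, about 240 mm from the column (within 14 mm), so that the shade passes over it. Origin: centre of its underside; long side along its x.
- calculator: Loose black calculator, 148 x 90 x 12 mm (keys to 15 mm), lying on the other side. Bystander. Origin: centre of its underside.
- mug: Loose blue mug, 80 mm across, 95 mm high, with a handle. Bystander. Origin: centre of its underside.
- plant: Loose small plant in a terracotta pot, 74 mm across, about 115 mm high. Bystander. Origin: centre of its underside.
- eraser: Loose eraser in a blue sleeve, 58 x 22 x 12 mm. Bystander. Origin: centre of its underside.
Mind the look-alikes: they are no part of the job. There is more than one size of the notepad; the job needs the largest.

How it is judged:
On the way, in this order (a step that is already met when the one before it is completed fails the run):
1. the lamp's shade stands still over the notepad, its centre within 35 mm of the notepad's centre seen from above (horizontal distance between lamp_head and notepad below 0.035 m and velocity of joint lamp_arm between -0.1 and 0.1 rad/s), for 0.2 s.
2. the red switch button is pressed down (4.5 mm or more of its 6 mm) (value of joint switch above 0.0045 m), for 0.02 s.
At the end, for the whole second after the job is handed in: The lamp's arm is at rest with the centre of the shade within 35 mm (seen from above) of the notepad's centre, the switch has been pressed and has sprung back, and the notepad, calculator, mug, plant and eraser are within 15 mm of where they began (horizontal distance between lamp_head and notepad below 0.035 m and velocity of joint lamp_arm between -0.05 and 0.05 rad/s and value of joint switch below 0.0015 m and distance of each of notepad, calculator, mug, plant, eraser from where it was at the start of the episode below 0.015 m); the robot touches nothing.
It fails at once if the switch is pressed while the shade is not over the notepad (more than 50 mm off its centre) (value of joint switch above 0.0045 m and horizontal distance between lamp_head and notepad above 0.05 m).
It fails at once if the lamp is gripped or shoved hard (more than 35 N from the fingers) (contact force between the fingers and lamp above 35 N).
It fails at once if the notepad or another thing on the desk is moved by more than 15 mm, lifted or carried (distance of any of notepad, calculator, mug, plant, eraser from where it was at the start of the episode above 0.015 m).
It fails at once if the mug or the plant is tipped (angle between any of mug, plant's own z axis and vertical above 0.3 rad).
It also fails if it takes over 45 s, if anything falls off the work surface, if the arm or the gripper's body presses on something with over 40 N, if the wrist force passes 120 N, or if a joint passes its speed limit or range.

## Working session

There is one attempt and no reset: what is moved stays moved. The work goes in short steps, Python scripts to look and compute and a tool call to move; the robot and the scene stay as the last step left them, time stands still between calls to the robot, and variables do not carry over. Pictures are saved under pics/ and viewed, and the job is handed in when it is done.

Besides the shell and the picture viewer there is one more tool, called as a command line: name --argument value ..., lists and objects as JSON in quotes. move_arm: Moves the arm, as the interface text tells. Shifts and turns lie within -1 to 1; 1 stands for 3 cm of shift or 6 degrees of turn. Its arguments: {"type":"object","properties":{"moves":{"type":"string"},"newtons":{"type":"number"}},"required":["moves"]}

```bash
mkdir -p pics; cat > h.py <<'E'
from station import *
import numpy as np, cv2, pickle
def snap(n,f):
    d=get_image(n); cv2.imwrite('pics/'+f+'.png',cv2.cvtColor(np.asarray(d['pixels']),cv2.COLOR_RGB2BGR)); pickle.dump(d,open(f+'.pkl','wb')); return d
def K(d):
    h,w=np.asarray(d['pixels']).shape[:2]; f=h/2/np.tan(np.radians(d['fov_y'])/2)
    return np.array([[f,0,d['cx']],[0,f,d['cy']],[0,0,1.]])
def ray(d,uv):
    p=cv2.undistortPoints(np.array([[uv]],float),K(d),np.array(d['dist_coeffs'],float))[0,0]
    R=np.array(d['R']);t=np.array(d['t']); return -R.T@t, R.T@np.array([p[0],p[1],1.])
def onz(d,uv,z):
    c,v=ray(d,uv); return c+v*(z-c[2])/v[2]
def proj(d,X):
    R=np.array(d['R']);t=np.array(d['t'])
    return cv2.projectPoints(np.array([X],float),cv2.Rodrigues(R)[0],t,K(d),np.array(d['dist_coeffs'],float))[0][0,0]
E
python3 - <<'E'
from h import *
s=observe();print(s)
for n in('scene','side','wrist'):
    d=snap(n,n+'0'); print(n,d['fov_y'],d.get('R'),d.get('t'))
a=[cv2.imread(f'pics/{n}0.png') for n in('scene','side')]
for n,i in zip(('scene','side'),a): cv2.imwrite(f'pics/{n}0b.png',cv2.resize(i,(800,600),interpolation=cv2.INTER_CUBIC))
E
```

```text
{'time': 0.0, 'q': array([ 1.15908839,  0.32185246, -0.07007193,  1.45169702,  0.02258799,
        1.37076049, -0.05688376]), 'joint_velocities': array([ 1.25785852e-03, -1.98802417e-03,  1.71874247e-04, -6.18759814e-05,
        4.10813924e-04,  1.63072039e-04,  1.05990920e-05]), 'joint_torque': array([ 3.06215643e-04, -4.93582499e+01, -3.81989926e-01, -3.14330328e+01,
        1.31214040e-02,  1.13652321e-02,  3.22763896e-06]), 'eef_pos': array([ 0.26821768, -0.59149221,  0.23019319]), 'eef_rot': array([-9.33037993e-04,  9.77417515e-01,  2.11315093e-01, -2.47472420e-04]), 'force': array([-0.1166503 ,  0.69084683, -0.08342996]), 'torque': array([ 0.03803202,  0.00847436, -0.05011516]), 'finger_gap': 0.9987289286353184}
scene 42.031737067078176 [[ 0.35919781  0.9332057  -0.01020115]
 [ 0.6629285  -0.2628293  -0.7010325 ]
 [-0.65688868  0.24504671 -0.71305636]] [-0.19370479 -0.21928724  1.81711655]
side 47.34331380287808 [[-0.8607068  -0.50898597 -0.01082087]
 [-0.26751168  0.47024797 -0.84101388]
 [ 0.43315275 -0.72097165 -0.54090532]] [0.47204311 0.31439761 0.98012839]
wrist 63.36655971536122 None None
```

View pics/scene0b.png

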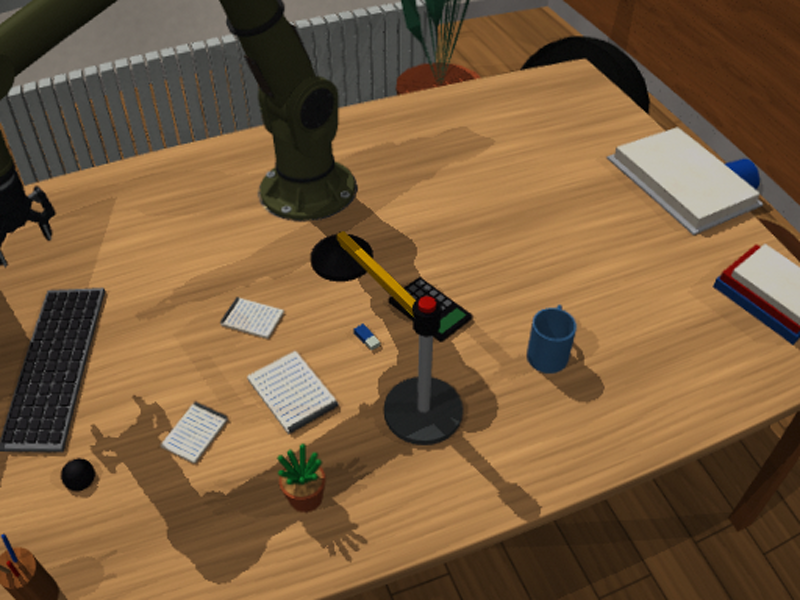

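View pics/side0b.png

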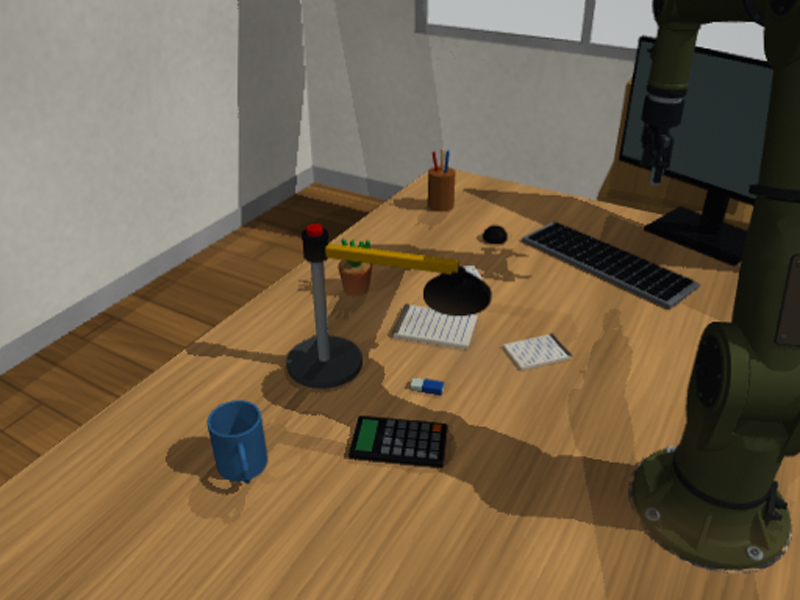

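The scene picture (800x600 scale) shows the lamp's button at (427,305), its base at (424,410) and the shade at (342,257). There are three white pads, at (293,390), (252,317) and (195,432). The pad at (293,390) looks the largest, so I'll measure all three and check a crop.

```bash
python3 - <<'E'
from h import *
S=pickle.load(open('scene0.pkl','rb'));D=pickle.load(open('side0.pkl','rb'))
for n,d in(('scene',S),('side',D)):
    im=np.asarray(d['pixels']);hsv=cv2.cvtColor(im,cv2.COLOR_RGB2HSV)
    w=((hsv[...,1]<70)&(hsv[...,2]>110)).astype(np.uint8)*255
    w=cv2.morphologyEx(w,cv2.MORPH_CLOSE,np.ones((5,5)))
    for c in cv2.findContours(w,0,2)[0]:
        a=cv2.contourArea(c)
        if 200<a<3500:
            P=np.array([onz(d,p[0].astype(float),0.01)[:2] for p in c],np.float32)
            r=cv2.minAreaRect(P); print(n,'white',c.mean((0,1)).round(),a,np.round(r[0],4),np.round(r[1],3),round(r[2],1))
    r=(((hsv[...,0]<6)|(hsv[...,0]>174))&(hsv[...,1]>200)&(hsv[...,2]>120)).astype(np.uint8)
    k,l,st,ce=cv2.connectedComponentsWithStats(r)
    for i in range(1,k):
        if st[i,4]>15: print(n,'red',ce[i].round(1),st[i],onz(d,ce[i],.282).round(4))
    y=((hsv[...,0]>18)&(hsv[...,0]<30)&(hsv[...,1]>215)&(hsv[...,2]>100)).astype(np.uint8)
    k,l,st,ce=cv2.connectedComponentsWithStats(y)
    for i in range(1,k):
        if st[i,4]>100:
            ys,xs=np.where(l==i); P=np.array([onz(d,(a,b),.25)[:2] for a,b in zip(xs,ys)])
            m=P.mean(0);u=np.linalg.svd(P-m)[2][0]; print(n,'yellow',ce[i],st[i],m,u)
im=cv2.imread('pics/scene0.png')[170:310,90:310]; cv2.imwrite('pics/crop.png',cv2.resize(im,None,fx=3.5,fy=3.5,interpolation=cv2.INTER_CUBIC))
E
```

```text
scene white [123. 278.] 762.0 [ 0.5834 -0.3861] [0.074 0.101] 42.7
scene white [184. 249.] 1436.5 [ 0.5533 -0.1974] [0.147 0.107] 14.5
scene white [162. 203.] 543.5 [ 0.358  -0.2186] [0.1   0.077] 48.4
scene white [491. 177.] 983.5 [0.6674 0.8561] [0.174 0.141] 17.9
scene white [441. 113.] 3044.5 [0.2906 0.8666] [0.338 0.263] 5.9
scene white [212.  11.] 819.0 [-0.8275  0.3489] [0.394 0.197] 66.2
scene red [473.6 165.8] [463 157  23  19  56] [0.7826 0.5326 0.282 ]
scene red [272.8 193.3] [268 190  11   8  66] [0.6778 0.0085 0.282 ]
scene yellow [241.26764706 171.95588235] [216 148  50  49 340] [ 0.55115249 -0.02512985] [0.96681638 0.25547227]
side white [343. 225.] 522.0 [ 0.3513 -0.2097] [0.101 0.079] 49.0
side white [276. 208.] 894.0 [ 0.5509 -0.1911] [0.146 0.116] 14.5
side white [467.  26.] 782.0 [ 0.389  -3.3335] [0.339 0.97 ] 5.7
side white [400.  19.] 1060.0 [ 0.9952 -3.446 ] [0.364 1.465] 13.8
side white [333.  18.] 2003.5 [ 1.6901 -3.2062] [1.008 1.234] 15.6
side red [201.3 145.5] [197 144   9   4  31] [0.6825 0.0044 0.282 ]
side yellow [242.8021978  161.51648352] [209 156  74  12 273] [ 0.57724675 -0.02491506] [-0.96462363 -0.26363092]
```

View pics/crop.png

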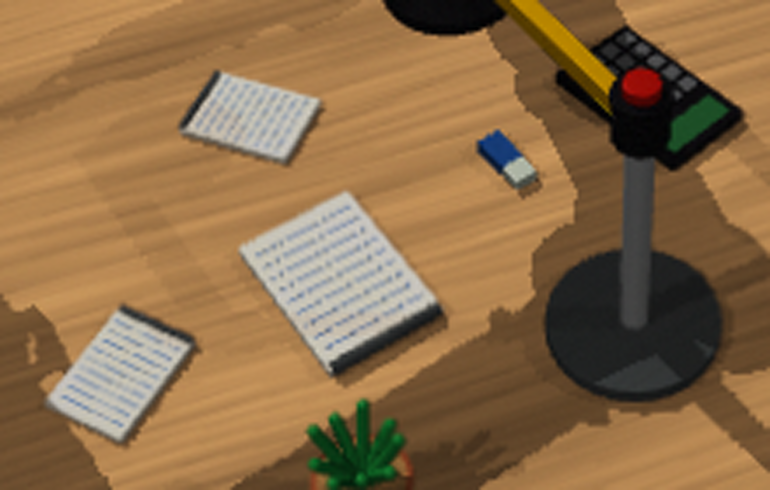

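The enlarged crop confirms it. The pad at (293,390) measures 147x107 mm, against about 100x75 mm for the other two, and it lies about 237 mm from the column, so it is the target. Its centre is near (0.555,-0.196) and the column is at (0.679,0.006). The arm now points at 195° and needs about +44° counter-clockwise, so I'll push from its +y side. First I'll shut the fingers, rise, and travel over the arm.

move_arm --moves "0 0 -1 0 0 0 -1; 0 0 -1 0 0 0 -1; 0 0 -1 0 0 0 -1; 0 0 -1 0 0 0 -1; 0.97 -0.84 0 0 0 0 -1; 0.97 -0.84 0 0 0 0 -1; 0.97 -0.84 0 0 0 0 -1; 0.97 -0.84 0 0 0 0 -1"

```text
time: 1.15
eef_pos: [0.3332, -0.4508, 0.351]
eef_rot: [-0.0, 0.977, 0.211, -0.0]
force: [0.8, 0.1, 0.5]
finger_gap: -0.0
```

move_arm --moves "0.97 -0.84 0 0 0 0 -1; 0.97 -0.84 0 0 0 0 -1; 0.97 -0.84 0 0 0 0 -1; 0.97 -0.84 0 0 0 0 -1; 0.97 -0.84 0 0 0 0 -1; 0.97 -0.84 0 0 0 0 -1; 0.97 -0.84 0 0 0 0 -1; 0.97 -0.84 0 0 0 0 -1"

```text
time: 2.15
eef_pos: [0.4618, -0.1711, 0.3511]
eef_rot: [0.0, 0.977, 0.211, -0.0]
force: [0.4, 0.0, -0.3]
finger_gap: -0.0
```

move_arm --moves "0.97 -0.84 0 0 0 0 -1; 0.97 -0.84 0 0 0 0 -1; 0.97 -0.84 0 0 0 0 -1; 0.97 -0.84 0 0 0 0 -1; 0.97 -0.84 0 0 0 0 -1; 0.97 -0.84 0 0 0 0 -1; 0 0 0 0 0 0 -1; 0 0 0 0 0 0 -1"

```text
time: 3.15
eef_pos: [0.5579, 0.0368, 0.3509]
eef_rot: [0.0, 0.977, 0.211, -0.0]
force: [-0.2, -0.5, 0.4]
finger_gap: -0.002
```

move_arm --moves "0 0 0.8 0 0 0 -1; 0 0 0.8 0 0 0 -1; 0 0 0.8 0 0 0 -1; 0 0 0.8 0 0 0 -1; 0 0 0.9 0 0 0 -1; 0 0 0 0 0 0 -1"

```text
time: 3.9
eef_pos: [0.5565, 0.0354, 0.2264]
eef_rot: [0.0, 0.978, 0.21, -0.002]
force: [-0.4, -0.5, 1.2]
finger_gap: 0.002
```

```bash
python3 - <<'E'
from h import *
print(observe()['eef_pos'])
d=snap('scene','scene1');e=snap('side','side1')
a=cv2.imread('pics/scene1.png')[100:300,170:370];b=cv2.imread('pics/side1.png')[80:280,140:340]
cv2.imwrite('pics/c1.png',cv2.resize(np.hstack([a,b]),(800,400),interpolation=cv2.INTER_CUBIC))
E
```

```text
[0.5565324  0.03537425 0.22638427]
```

View pics/c1.png

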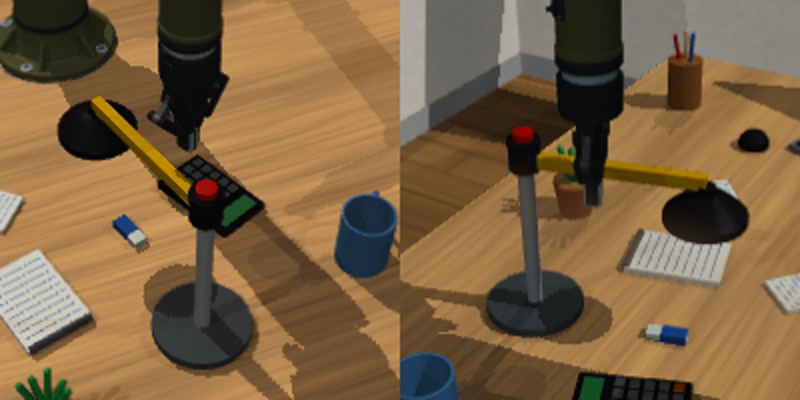

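The fingertip is on the arm's +y side, level with the bar and at about mid-arm. I'll push slowly along tool +y.

move_arm --moves "0 0.25 0 0 0 0 -1; 0 0.25 0 0 0 0 -1; 0 0.25 0 0 0 0 -1; 0 0.25 0 0 0 0 -1; 0 0.25 0 0 0 0 -1; 0 0.25 0 0 0 0 -1; 0 0.25 0 0 0 0 -1"

```text
time: 4.88
eef_pos: [0.5791, -0.0098, 0.2279]
eef_rot: [-0.001, 0.977, 0.212, -0.001]
force: [-3.2, 3.3, 0.2]
finger_gap: 0.004
```

move_arm --moves "0 0.25 0 0 0 0 -1; 0 0.25 0 0 0 0 -1; 0 0.25 0 0 0 0 -1; 0 0.2 0 0 0 0 -1; 0 0.2 0 0 0 0 -1; 0 0.1 0 0 0 0 -1; 0 0 0 0 0 0 -1"

```text
time: 5.75
eef_pos: [0.5958, -0.0455, 0.2286]
eef_rot: [0.001, 0.978, 0.211, 0.0]
force: [0.3, 0.8, 0.5]
finger_gap: -0.001
```

```bash
cat > arm.py <<'E'
from h import *
def arm(d):
    im=np.asarray(d['pixels']);hsv=cv2.cvtColor(im,cv2.COLOR_RGB2HSV)
    y=((hsv[...,0]>18)&(hsv[...,0]<30)&(hsv[...,1]>215)&(hsv[...,2]>80)).astype(np.uint8)
    y=cv2.morphologyEx(y,cv2.MORPH_CLOSE,np.ones((3,3)))
    k,l,st,ce=cv2.connectedComponentsWithStats(y)
    ys,xs=np.where(np.isin(l,[i for i in range(1,k) if st[i,4]>30]))
    s=(xs>150)&(xs<360)&(ys>90)&(ys<300)
    P=np.array([onz(d,(float(a),float(b)),.25)[:2] for a,b in zip(xs[s],ys[s])])
    m=P.mean(0);u=np.linalg.svd(P-m)[2][0]
    if u[1]>0:u=-u
    v=m-np.array([.6795,.0065])
    return np.degrees(np.arctan2(u[1],u[0]))%360,np.degrees(np.arctan2(v[1],v[0]))%360,len(P)
E
python3 - <<'E'
from arm import *
print(observe()['eef_pos'])
for n in('scene','side'):print(arm(pickle.load(open(n+'0.pkl','rb'))))
d=snap('scene','scene2');e=snap('side','side2')
print(arm(d),arm(e))
a=cv2.imread('pics/scene2.png')[100:300,150:350];b=cv2.imread('pics/side2.png')[80:280,140:340]
cv2.imwrite('pics/c2.png',cv2.resize(np.hstack([a,b]),(800,400),interpolation=cv2.INTER_CUBIC))
E
```

```text
[ 0.59579284 -0.04549218  0.22863584]
(np.float64(193.69169457631733), np.float64(195.5639121688343), 518)
(np.float64(194.67684646441452), np.float64(191.48769371987999), 760)
(np.float64(225.1128901341027), np.float64(227.17721992221183), 749) (np.float64(225.5790537009036), np.float64(222.04272996286755), 537)
```

View pics/c2.png

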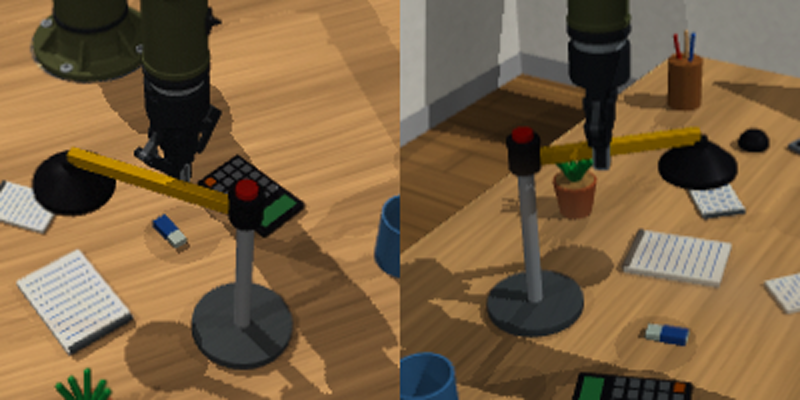

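The arm is at about 225° and needs about 238.5°. That takes roughly 23 mm more along the arm's normal.

move_arm --moves "0.07 0.13 0 0 0 0 -1; 0.07 0.13 0 0 0 0 -1; 0.07 0.13 0 0 0 0 -1; 0.07 0.13 0 0 0 0 -1; 0.05 0.1 0 0 0 0 -1; 0 0 0 0 0 0 -1; 0 0 0 0 0 0 -1"

```text
time: 6.72
eef_pos: [0.613, -0.0572, 0.2286]
eef_rot: [0.0, 0.977, 0.211, 0.001]
force: [-0.4, -0.1, -0.8]
finger_gap: 0.0
```

```bash
python3 - <<'E'
from arm import *
print(observe()['eef_pos'])
d=snap('scene','scene3');e=snap('side','side3')
print(arm(d),arm(e))
a=cv2.imread('pics/scene3.png')[100:300,150:350];b=cv2.imread('pics/side3.png')[80:280,140:340]
cv2.imwrite('pics/c3.png',cv2.resize(np.hstack([a,b]),(800,400),interpolation=cv2.INTER_CUBIC))
E
```

```text
[ 0.61295548 -0.05716374  0.22862638]
(np.float64(238.05321375535624), np.float64(240.12893104260968), 805) (np.float64(236.5678553173606), np.float64(236.21534142802665), 399)
```

View pics/c3.png

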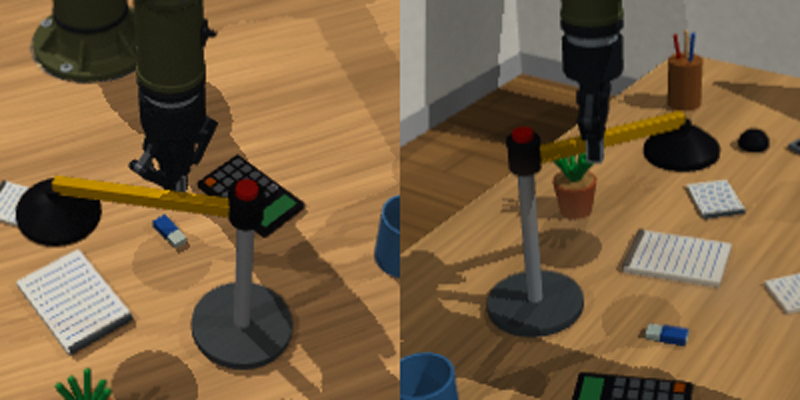

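The arm reads about 238°. I'll back off along the normal, rise, and check the shade's position separately by triangulating the dark blob.

move_arm --moves "-0.1 -0.4 0 0 0 0 -1; -0.1 -0.5 0 0 0 0 -1; 0 -0.2 -0.6 0 0 0 -1; 0 0 -1 0 0 0 -1; 0 0 -1 0 0 0 -1; 0 0 -1 0 0 0 -1; 0 0 -1 0 0 0 -1; 0 0 0 0 0 0 -1"

```text
time: 7.82
eef_pos: [0.594, -0.0289, 0.3706]
eef_rot: [0.001, 0.977, 0.212, 0.003]
force: [0.1, 0.9, 0.3]
finger_gap: 0.002
```

```bash
python3 - <<'E'
from arm import *
print(observe()['eef_pos'])
d=snap('scene','scene4');e=snap('side','side4')
print(arm(d),arm(e))
C=np.array([.6795,.0065]);uv={}
for n,v,box in(('scene',d,(150,180,225,240)),('side',e,(285,120,350,180))):
    im=np.asarray(v['pixels']).max(2); m=np.zeros(im.shape,np.uint8); x0,y0,x1,y1=box
    m[y0:y1,x0:x1]=(im[y0:y1,x0:x1]<45); m=cv2.morphologyEx(m,cv2.MORPH_OPEN,np.ones((3,3)))
    k,l,st,ce=cv2.connectedComponentsWithStats(m); i=1+st[1:,4].argmax(); print(n,ce[i],st[i]); uv[n]=(ce[i],st[i])
A=[];b=[]
for n,v in(('scene',d),('side',e)):
    c,r=ray(v,uv[n][0]); r/=np.linalg.norm(r); M=np.eye(3)-np.outer(r,r);A.append(M);b.append(M@c)
X=np.linalg.solve(sum(A),sum(b)); print('shade',X,np.linalg.norm(X[:2]-C),np.degrees(np.arctan2(*(X[:2]-C)[::-1]))%360)
# pad
for n,v in(('scene',d),('side',e)):
    im=cv2.cvtColor(np.asarray(v['pixels']),cv2.COLOR_RGB2HSV)
    w=((im[...,1]<70)&(im[...,2]>110)).astype(np.uint8);w=cv2.morphologyEx(w,cv2.MORPH_CLOSE,np.ones((5,5)))
    for c in cv2.findContours(w,0,2)[0]:
        if cv2.contourArea(c)>700:
            P=np.array([onz(v,p[0].astype(float),.01)[:2] for p in c],np.float32);r=cv2.minAreaRect(P);print(n,np.round(r[0],4),np.round(r[1],3)) if .1<r[0][0]<.6 and abs(r[0][1])<.5 else 0
a=cv2.imread('pics/scene4.png')[100:300,150:350];b=cv2.imread('pics/side4.png')[80:280,160:360]
cv2.imwrite('pics/c4.png',cv2.resize(np.hstack([a,b]),(800,400),interpolation=cv2.INTER_CUBIC))
for v in(d,e):
  im=cv2.cvtColor(np.asarray(v['pixels']),cv2.COLOR_RGB2HSV)
  r=(((im[...,0]<6)|(im[...,0]>174))&(im[...,1]>180)&(im[...,2]>80)).astype(np.uint8);k,l,st,ce=cv2.connectedComponentsWithStats(r)
  for i in range(1,k):
    if st[i,4]>15 and ce[i][0]<400: print('red',ce[i],st[i],onz(v,ce[i],.280))
E
```

```text
[ 0.59401188 -0.02890946  0.37055548]
(np.float64(238.19640871451935), np.float64(240.0790556880515), 811) (np.float64(239.44167541007), np.float64(234.91836957744152), 607)
scene [177.475      207.61770833] [158 190  42  33 960]
side [290.54545455 154.23966942] [285 143  14  22 242]
shade [ 0.53990378 -0.20726277  0.18681135] 0.2553069303521786 236.85374754028305
scene [ 0.5836 -0.3859] [0.075 0.101]
scene [ 0.5533 -0.1974] [0.147 0.107]
side [ 0.5506 -0.1912] [0.146 0.116]
red [273.         193.54166667] [268 190  11   8  72] [0.67696517 0.00940855 0.28      ]
red [201.         146.91111111] [196 144  10   7  45] [0.68118294 0.00785047 0.28      ]
```

View pics/c4.png

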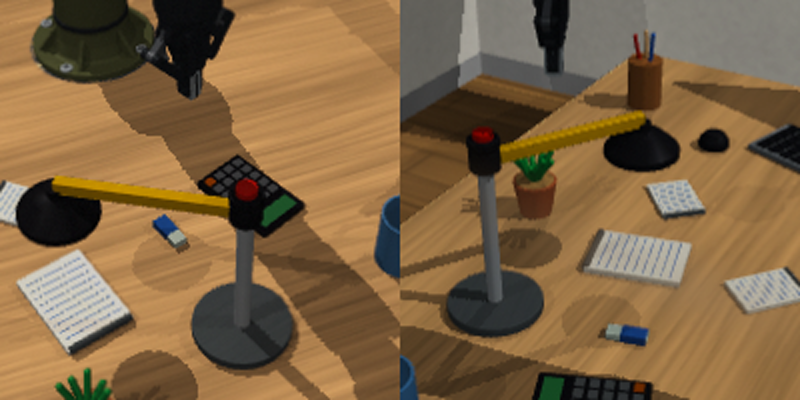

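My side box clipped the shade, which is centred near (281,152). I'll redo the triangulation with a better box.

```bash
python3 - <<'E'
from arm import *
d,e=[pickle.load(open(n,'rb')) for n in('scene4.pkl','side4.pkl')]
C=np.array([.6795,.008]);A=[];b=[];T=np.array([.553,-.195])
for v,(x0,y0,x1,y1) in((d,(150,180,205,240)),(e,(255,130,305,168))):
    im=np.asarray(v['pixels']).max(2); m=np.zeros(im.shape,np.uint8)
    m[y0:y1,x0:x1]=(im[y0:y1,x0:x1]<45); m=cv2.morphologyEx(m,cv2.MORPH_OPEN,np.ones((3,3)))
    k,l,st,ce=cv2.connectedComponentsWithStats(m); i=1+st[1:,4].argmax(); print(ce[i],st[i])
    c,r=ray(v,ce[i]); r/=np.linalg.norm(r); M=np.eye(3)-np.outer(r,r);A.append(M);b.append(M@c)
X=np.linalg.solve(sum(A),sum(b)); print('shade',X,np.linalg.norm(X[:2]-C),np.degrees(np.arctan2(*(X[:2]-C)[::-1]))%360)
print('to pad',np.linalg.norm(X[:2]-T),np.degrees(np.arctan2(*(T-C)[::-1]))%360)
c=np.array([.679,.008]);p=observe()['eef_pos'];R=np.array([[.911,.413],[.413,-.911]]);print((R@(c-p[:2]))/.03)
E
```

```text
[177.475      207.61770833] [158 190  42  33 960]
[280.54656489 154.36335878] [262 142  37  24 655]
shade [ 0.55768505 -0.20143453  0.19180894] 0.2422843469605961 239.81611734224828
to pad 0.00795945231981026 238.07079106059194
[3.12865026 0.05115581]
```

The shade stands about 8 mm from the pad's centre by triangulation. Now I'll move over the button, with the fingers still shut.

move_arm --moves "0.6 0 0 0 0 0 -1; 0.7 0 0 0 0 0 -1; 0.7 0.05 0 0 0 0 -1; 0.7 0 0 0 0 0 -1; 0.43 0 0 0 0 0 -1; 0 0 0.9 0 0 0 -1; 0 0 0.9 0 0 0 -1; 0 0 0.5 0 0 0 -1"

```text
time: 8.93
eef_pos: [0.6782, 0.0073, 0.2953]
eef_rot: [-0.0, 0.977, 0.211, -0.001]
force: [-0.1, 0.3, -0.2]
finger_gap: 0.001
```

```bash
python3 - <<'E'
from arm import *
print(observe()['eef_pos'])
d=snap('scene','scene5');e=snap('side','side5')
a=cv2.imread('pics/scene5.png')[130:230,220:320];b=cv2.imread('pics/side5.png')[90:190,150:250]
cv2.imwrite('pics/c5.png',cv2.resize(np.hstack([a,b]),(800,400),interpolation=cv2.INTER_CUBIC))
E
```

```text
[0.67823217 0.00733884 0.29527035]
```

View pics/c5.png

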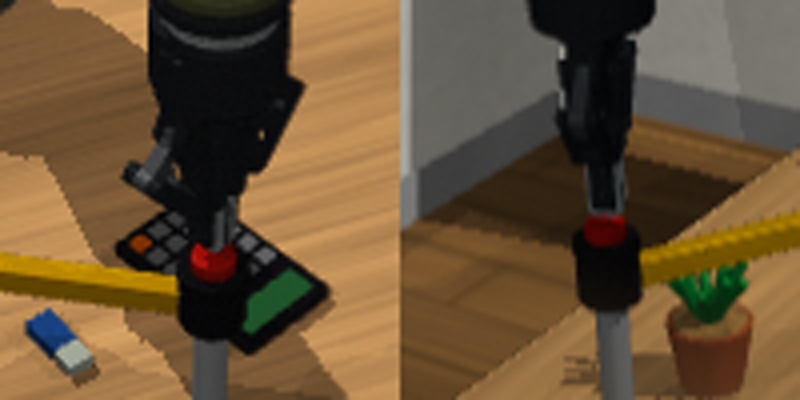

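The fingertip is centred over the red button in both views. I'll press in small steps and watch the force.

move_arm --moves "0 0 0.2 0 0 0 -1; 0 0 0.15 0 0 0 -1; 0 0 0.1 0 0 0 -1; 0 0 0 0 0 0 -1"

```text
time: 9.52
eef_pos: [0.6793, 0.0078, 0.2844]
eef_rot: [0.0, 0.977, 0.211, 0.001]
force: [-0.2, 0.8, 3.1]
finger_gap: 0.002
```

move_arm --moves "0 0 0.1 0 0 0 -1; 0 0 0 0 0 0 -1"

```text
time: 9.78
eef_pos: [0.6793, 0.0077, 0.2813]
eef_rot: [0.0, 0.977, 0.211, 0.001]
force: [-0.7, -1.2, 3.7]
finger_gap: -0.001
```

move_arm --moves "0 0 0.1 0 0 0 -1; 0 0 0 0 0 0 -1"

```text
time: 10.02
eef_pos: [0.6793, 0.0078, 0.2801]
eef_rot: [0.0, 0.977, 0.211, 0.001]
force: [-2.8, -0.3, 11.0]
finger_gap: -0.003
```

Force jumped to 11 N, well above the 5 N needed, so the button has bottomed out. I'll add a small nudge, take a side picture, then release.

move_arm --moves "0 0 0.04 0 0 0 -1; 0 0 0 0 0 0 -1"

```text
time: 10.28
eef_pos: [0.6793, 0.0077, 0.28]
eef_rot: [0.001, 0.977, 0.211, 0.002]
force: [-3.6, -0.9, 13.7]
finger_gap: -0.0
```

```bash
python3 - <<'E'
from arm import *
s=observe();print(s['eef_pos'],s['force'])
d=snap('scene','scene6');e=snap('side','side6')
a=cv2.imread('pics/scene6.png')[130:230,220:320];b=cv2.imread('pics/side6.png')[90:190,150:250]
cv2.imwrite('pics/c6.png',cv2.resize(np.hstack([a,b]),(800,400),interpolation=cv2.INTER_CUBIC))
E
```

```text
[0.67934918 0.00774822 0.27998878] [-3.64663784 -0.93855627 13.70080185]
```

View pics/c6.png

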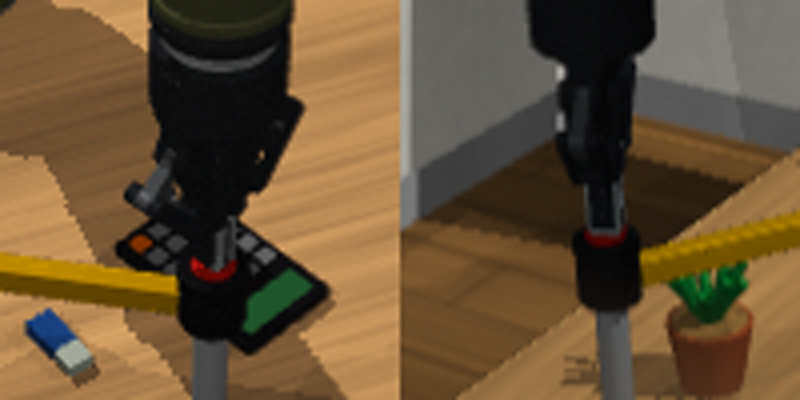

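Both views show the button down, level with its housing. Now I'll release straight up.

move_arm --moves "0 0 -0.3 0 0 0 -1; 0 0 -0.6 0 0 0 -1; 0 0 -1 0 0 0 -1; 0 0 -1 0 0 0 -1; 0 0 -0.5 0 0 0 -1; 0 0 0 0 0 0 -1; 0 0 0 0 0 0 -1"

```text
time: 11.25
eef_pos: [0.6787, 0.0076, 0.377]
eef_rot: [-0.0, 0.977, 0.211, -0.001]
force: [-0.1, 0.7, -0.4]
finger_gap: 0.004
```

```bash
python3 - <<'E'
from arm import *
s=observe();print(s['time'],s['eef_pos'],s['force'])
d=snap('scene','scene7');e=snap('side','side7')
C=np.array([.6795,.008]);A=[];b=[];T=np.array([.553,-.195])
for v,(x0,y0,x1,y1) in((d,(150,180,205,240)),(e,(255,130,305,168))):
    im=np.asarray(v['pixels']).max(2); m=np.zeros(im.shape,np.uint8)
    m[y0:y1,x0:x1]=(im[y0:y1,x0:x1]<45); m=cv2.morphologyEx(m,cv2.MORPH_OPEN,np.ones((3,3)))
    k,l,st,ce=cv2.connectedComponentsWithStats(m); i=1+st[1:,4].argmax()
    c,r=ray(v,ce[i]); r/=np.linalg.norm(r); M=np.eye(3)-np.outer(r,r);A.append(M);b.append(M@c)
X=np.linalg.solve(sum(A),sum(b)); print('shade',X,np.linalg.norm(X[:2]-T),arm(d),arm(e))
cv2.imwrite('pics/c7.png',cv2.resize(np.hstack([cv2.imread('pics/scene7.png')[100:350,100:400],cv2.imread('pics/side7.png')[80:330,120:420]]),(800,333)))
E
```

```text
11.25 [0.67870596 0.00755087 0.37701068] [-0.08908631  0.67500279 -0.35672401]
shade [ 0.55768505 -0.20143453  0.19180894] 0.00795945231981026 (np.float64(238.13988328319135), np.float64(240.10528659329776), 815) (np.float64(239.48993790348612), np.float64(234.93694758962596), 605)
```

View pics/c7.png

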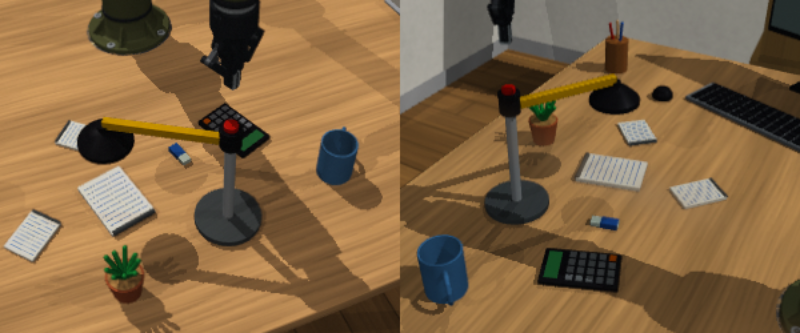

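The button is back up and the shade has not moved. Everything else on the desk stands where it was, and the robot is clear.

```bash
python3 -c "
from station import *
print(sign_off())"
```

```text
the job is handed in; nothing more can be done
None
```

I pushed the lamp's yellow arm about 44° counter-clockwise with the shut fingertips, until the shade stood over the largest of the three notepads. I then pressed the red button fully down, let it go, rose clear and handed the job in at about 11.4 s.

**Shade:** Triangulated from both views, its centre is about 8 mm from the notepad's centre (limit 35 mm), and it did not move after the press. The two views put the notepad itself about 6 mm apart. They also put the arm's angle 1 to 5° apart, depending on the method, all still within the limit.

**Button:** It sat level with its housing in both pictures, with about 14 N on it. The measured tip height was 280 mm, about 4 mm above the expected 276 mm. I relied on the force and the pictures instead. The button is visibly back up.

**Other things:** The notepad's measured position was unchanged after the push. In the final pictures the notepad, calculator, mug, plant and eraser look unmoved, but I did not measure them all. The largest force I saw was about 14 N, though I only read it at the end of each move.

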